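Level the bay deck and push the meal tub home along the rollers

TASK

At the packing station, first turn the black knob clockwise until the sunken bay deck sits level, flush with the roller tops. Then push the full tub gently along the rollers onto the deck until it is fully home, squarely up against the end stop with the feeler plate pushed in, and leave it standing there. The stop is clamped at an unknown place in the bay, so feel for it, do not ram the tub into it, and do not disturb the jar and the can beside the station.

Things in the scene. Friction and masses are not known exactly. Their poses are not given: they have to be found in the camera images.
- station: Fixed steel packing station. Origin on the table, mid-width; y along the track, x across, z up. Ten free aluminium rollers (24 mm diameter, 30 mm pitch) from y = 285 to 15 mm, tops 60 mm above the table. Side rails from y = 300 to -230 mm, inner faces at x = -64 and 64 mm, 6 mm thick, tops at 82 mm. The tub travels toward -y. Its end wall, y = -250 mm, is 105 mm high.
- bay (a point): Fixed point in the bay: middle of the level deck, station (0, -115, 58.5 mm), axes as the station's. A grey plastic end stop (112 mm wide, top 101 mm above the table) is clamped on two rods in the bay. The face of its two pads lies somewhere between station y = -205 and -165 mm; where exactly is not reported and must be felt.
- tub: White lidded food tub standing on the rollers, 110 mm (its x, across) by 150 mm (its y, along the track) by 80 mm high, 0.4 to 0.9 kg. Origin: centre of its underside. Too wide to grip across: it is pushed on its +y end face. A similar tub standing on the table is not this one.
- deck (a joint): Tilt of the steel bay deck in rad: 0 = level, negative = the mouth edge (toward the rollers) is low; range -0.16 to 0.08. It is hinged across the track at station y = -215 mm, 58.5 mm high; when level its top lies 1.5 mm below the roller tops. The mouth edge has a 24 mm ramped lip. Driven by the knob: deck = 0.04 * (knob - 3.0).
- deck_mouth (a point): Middle of the deck's mouth edge, on its top surface (200 mm from the hinge); axes tilt with the deck, y along the track.
- knob (a joint): Angle of the levelling knob in rad, growing clockwise seen from above, 0 to 4.6; it is stiff (0.12 N m) and stays where it is left. Turning clockwise raises the deck's mouth.
- knob_grip (a point): Grip point of the black bar knob, on its upright axis: the bar is 60 mm long (along the point's x), 16 mm thick (its y) and 30 mm high, from 89 to 119 mm above the table; this point is at 107 mm. Beside the bay's mouth, at station x = 125, y = -30 mm.
- feeler (a joint): Travel in m of the sprung feeler plate (56 mm wide aluminium, under 1 N) between the two pads of the end stop: 0 = out, 10 mm proud of the pads; 0.010 = pushed in flush with them by a tub that is fully home.
- jar: Bystander: jar, 68 mm diameter, 110 mm high, beside the track on the knob's side; origin under its centre.
- can: Bystander: can, 74 mm diameter, 110 mm high, beside the bay on the knob's side; origin under its centre.

How it is judged:
By the outcome, as a careful person would: the job done as asked, in the order asked, and still so for the second after the job is handed in, with the robot touching nothing.
It also fails if it takes over 72 s, if anything falls off the work surface, if the arm or the gripper's body presses on something with over 40 N, if the wrist force passes 120 N, or if a joint passes its speed limit or range.

ROBOT

A 6-joint arm with a two-finger parallel gripper is mounted at the origin on the work surface. World frame = base frame: x ahead of the robot, y to its left, z up, the work surface at z = 0. Lengths are in m, angles in rad, forces in N, time in s.
With the tool pointing down it reaches from about 0.35 to 0.85 m from the base axis. Payload 8.1 kg.
Tool frame: the origin (TCP) lies on the centre line of the jaws, within the pads' length; the fingertips stand 17 mm ahead of it and the grasp point (between the pads) lies 2 mm behind it; z points along the fingers, y is the line along which they close (so a half turn about z gives the same grasp; the last joint's range is limited). The gripper opens to 93 mm and grips with 3 to 60 N. Pads are 15 mm wide; open, the fingers measure 128 mm over their backs; the gripper's body (75 mm by 188 mm) begins 65 mm behind the grasp point.
Start: joints at [-0.085, 0.13, 1.488, -0, 1.523, -0.085], TCP at [0.6, 0, 0.236] pointing down, gripper open.
Joint ranges: [-2.96, 2.96], [-0.89, 2.26], [0.02, 2.5], [-1.34, 4.48], [0, 2.73], [-2.66, 2.66]. Speed limits (rad/s): [2.39, 2.39, 2.79, 3.14, 3.14, 3.14].

INTERFACE

Orientations are given as a rotation vector (axis times angle).
In Python, from plant import telemetry, viewer, order gives the robot as it stands.
- The arm moves only by the tool send_rows, never from a script. Its argument "plan" is a list that holds one entry, the list of rows, each a list of 5 numbers: the closure, from -1 (fully open) to 1 (shut), then the shift along the world's x, y, z normalised to -1 to 1, where 1 is 0.2 m, then the turn about the world's z normalised to -1 to 1, where 1 is 60 degrees. A call has 1 to 20 rows; each row is the pose to reach, as a shift and turn from the pose commanded when the call began; what a row does not reach only later rows make up. A row lasts 1/12 s, in which the tool goes at most 41.7 mm and 7.16 degrees, less where a joint would pass 70% of its speed; a pose out of reach is approached as far as the arm can. A call with a number of a shift or a turn outside -1 to 1 is refused whole. A call with a gripper value outside its range is refused whole. The fingers move at their own pace and stop on an object; "force" is the grip in N (left out, the last holds). Time passes only in rows, so rows that repeat a pose let the fingers close. It gives the time, the measured TCP pose, the force, the opening and the grip force at its end, in the units of the state.
- telemetry.read_state(): the state, without advancing time (a new reading comes with each control period).
- viewer.read_camera(name): name is "scene" or "side" or "wrist"; returns (picture, depth): 480x640x3 uint8, blue, green, red; 480x640 float32, m along the optical axis (not along the pixel's ray), 0 where there is no reading.
- viewer.calibration(name): a dict with "camera_matrix" (3x3 intrinsics, pixels), "extrinsics" (4x4, takes a point from camera to world coordinates); the wrist camera has in their place "hand_eye" (4x4, takes a point from camera to tool coordinates, whose origin is the TCP and whose axes are the flange's). Camera axes: x right, y up, looking along -z (the intrinsics and any distortion apply to the point x, -y, -z); pixel columns grow to the right and rows downward; lengths in m; the calibration is good to about 2 mm. A picture is of the moment at which its call begins: read the wrist's pose just before it. calibration takes no time and is no camera call.
- order.close_job(): hands the job in; it is judged then, once.
The state is a dict: "t": time; "q": joint angles; "dq": joint speeds; "joint_torque": joint torques, N m; "tool_pos": TCP position; "orientation": TCP orientation; "force": force on the tool from outside, world axes, zero at the start; "wrist_torque": the same for the moment, N m; "opening": finger opening in m; "gripper_force": force on a finger pad.
Only numpy, scipy, OpenCV 4.12 (cv2) and the standard library are available. Lean on these libraries where they do the work, as an engineer would, in place of code of your own. Each camera call takes 0.05 s, during which the arm holds its last target. There are 200 camera calls.

## Working session

There is one attempt and no reset: what is moved stays moved. The work goes in short steps, Python scripts to look and compute and a tool call to move; the robot and the scene stay as the last step left them, time stands still between calls to the robot, and variables do not carry over. Pictures are saved under pics/ and viewed, at most 10 in all, crops included, and the job is handed in when it is done.

Besides the shell and the picture viewer there is one more tool, called as name(argument=value, ...) on one line, values as JSON. send_rows: Moves the arm, as the interface text tells. Scaled input: -1 to 1 covers 0.2 m each way for a shift and 60 degrees each way for a turn. Its arguments: {"type":"object","properties":{"plan":{"type":"array"},"force":{"type":"number"}},"required":["plan"]}

```bash
mkdir -p pics; ls
cat > h.py <<'E'
import numpy as np, cv2
from plant import telemetry, viewer, order
from scipy.spatial.transform import Rotation as R
def T(name):
    c=viewer.calibration(name)
    if 'extrinsics' in c: return np.array(c['camera_matrix']),np.array(c['extrinsics']),c
    s=telemetry.read_state(); M=np.eye(4); M[:3,:3]=R.from_rotvec(s['orientation']).as_matrix(); M[:3,3]=s['tool_pos']
    return np.array(c['camera_matrix']),M@np.array(c['hand_eye']),c
def cloud(depth,K,E):
    v,u=np.mgrid[:480,:640]; x=(u-K[0,2])/K[0,0]; y=(v-K[1,2])/K[1,1]
    P=np.stack([x*depth,-y*depth,-depth,np.ones_like(depth)],-1)@E.T
    return P[...,:3]
def ray(px,K,E,z):
    px=np.atleast_2d(px).astype(float)
    d=np.stack([(px[:,0]-K[0,2])/K[0,0],-(px[:,1]-K[1,2])/K[1,1],-np.ones(len(px))],-1)@E[:3,:3].T
    return E[:3,3]+d*((z-E[2,3])/d[:,2])[:,None]
E
python3 - <<'E'
from h import *
print(telemetry.read_state())
for n in ['scene','side','wrist']:
    K,E,c=T(n); print(n,c.keys(),K.round(1).tolist(),E.round(3).tolist(),{k:v for k,v in c.items() if 'dist' in k})
    im,d=viewer.read_camera(n); cv2.imwrite(f'pics/{n}0.png',im); np.save(f'{n}0.npy',d); cv2.imwrite(f'{n}0.png',im); np.save(f'{n}0E.npy',E)
E
```

```text
pics
{'t': 0.0, 'q': array([-8.53891703e-02,  1.31168048e-01,  1.48927887e+00,  1.57267176e-05,
        1.52300923e+00, -8.54089573e-02]), 'dq': array([-0.00037519, -0.00067014, -0.00015983,  0.00042904,  0.00022753,
       -0.00089381]), 'joint_torque': array([-1.61290725e-03, -5.59853125e+01, -4.91755986e+01,  7.67333270e-02,
        3.59135563e-02, -2.97389461e-04]), 'tool_pos': array([5.99455516e-01, 8.11295378e-05, 2.34583547e-01]), 'orientation': array([-2.22040498e+00, -2.22044722e+00,  1.86600170e-03]), 'force': array([-0.46243947,  0.50451455,  0.35402268]), 'wrist_torque': array([-0.03451208,  0.0066292 ,  0.02989026]), 'gripper_force': 0.0, 'opening': 0.09306980388175438}
scene dict_keys(['camera_matrix', 'extrinsics']) [[595.7, 0.0, 318.9], [0.0, 595.7, 240.5], [0.0, 0.0, 1.0]] [[-0.81, -0.462, 0.362, 0.905], [0.587, -0.649, 0.484, 0.438], [0.011, 0.604, 0.797, 0.789], [0.0, 0.0, 0.0, 1.0]] {}
side dict_keys(['camera_matrix', 'extrinsics']) [[546.6, 0.0, 323.6], [0.0, 546.6, 238.7], [0.0, 0.0, 1.0]] [[-0.99, 0.109, -0.094, 0.516], [-0.144, -0.744, 0.652, 0.555], [0.001, 0.659, 0.752, 0.728], [0.0, 0.0, 0.0, 1.0]] {}
wrist dict_keys(['camera_matrix', 'hand_eye']) [[427.0, 0.0, 312.8], [0.0, 427.0, 232.5], [0.0, 0.0, 1.0]] [[1.0, -0.0, 0.002, 0.599], [-0.0, 0.96, 0.281, 0.078], [-0.002, -0.281, 0.96, 0.382], [0.0, 0.0, 0.0, 1.0]] {}
```

View pics/scene0.png

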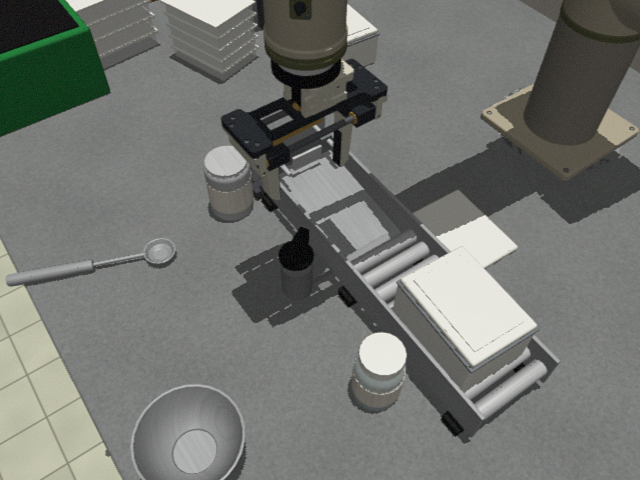

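View pics/side0.png

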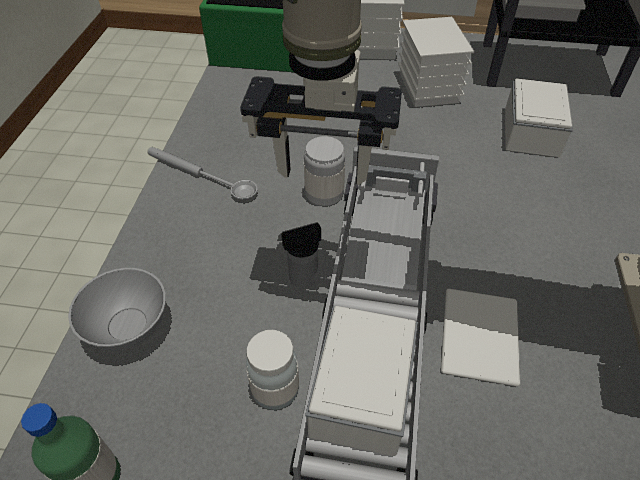

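The scene view shows the tub at (465,305), knob at (297,250), jar at (380,370), can at (229,182), and the bay beneath the gripper. The side view shows the tub at (365,365), knob at (302,240) and end stop at (400,185). The station's +y runs roughly along world +y.

Run:
```python
from h import *
for n in ['scene','side']:
    K,_,_=T(n); E=np.load(n+'0E.npy'); P=cloud(np.load(n+'0.npy'),K,E); im=cv2.imread(n+'0.png'); z=P[...,2]; x=P[...,0];y=P[...,1]
    ok=np.load(n+'0.npy')>0
    u0,u1,v0,v1={'scene':(390,545,240,370),'side':(300,425,295,440)}[n]
    box=np.zeros_like(ok); box[v0:v1,u0:u1]=1
    m=ok&box&(z>.125)&(z<.16)
    m8=m.astype(np.uint8); nn,l,s,_=cv2.connectedComponentsWithStats(m8); k=1+s[1:,4].argmax(); m=l==k
    r=cv2.minAreaRect(np.c_[x[m],y[m]].astype(np.float32)*1000); print(n,'tub',r,z[m].mean(),m.sum())
    # rail tops: z 0.076..0.088
    reg=ok&(z>.077)&(z<.087)&(x>.35)&(x<.75)
    # knob: black pixels near
    ku,kv=(297,250) if n=='scene' else (302,240)
    b=np.zeros_like(ok); b[kv-40:kv+30,ku-30:ku+30]=1
    g=im.max(2)<40
    m=ok&b&g&(z>.108)&(z<.13)
    print('knobtop',m.sum(),np.c_[x[m],y[m],z[m]].mean(0), cv2.minAreaRect(np.c_[x[m],y[m]].astype(np.float32)*1000))
    for nm,(u,v) in {'jar':(381,356),'can':(227,161)}.items() if n=='scene' else {'jar':(270,352),'can':(324,152)}.items():
        w=P[v-8:v+9,u-8:u+9].reshape(-1,3); print(nm,np.median(w,0))
    reg&=~np.isnan(z)
    np.save(n+'_rail.npy',P[reg])
    v=np.zeros((480,640),np.uint8); v[reg]=255; cv2.imwrite(n+'_rail.png',v)
a=np.hstack([cv2.imread('scene_rail.png'),cv2.imread('side_rail.png')]); cv2.imwrite('pics/rail.png',cv2.resize(a,(800,300),interpolation=cv2.INTER_AREA))
```

```text
scene tub ((514.0999755859375, 231.72988891601562), (152.40042114257812, 112.26700592041016), 86.09835815429688) 0.1403910424315968 9186
knobtop 473 [0.63197108 0.0177533  0.11753057] ((630.1845703125, 14.989596366882324), (60.476043701171875, 16.37375259399414), 28.71396255493164)
jar [0.6394218  0.21772344 0.1104376 ]
can [ 0.62233096 -0.18644701  0.11037608]
side tub ((513.0117797851562, 231.39541625976562), (153.53695678710938, 112.15708923339844), 85.70999145507812) 0.14021567241282332 10846
knobtop 442 [0.62834833 0.01808796 0.11684051] ((628.7154541015625, 15.805883407592773), (59.172607421875, 16.525304794311523), 27.87215805053711)
jar [0.63349937 0.21876255 0.11018101]
can [ 0.62173511 -0.17867049  0.11071094]
```

View pics/rail.png

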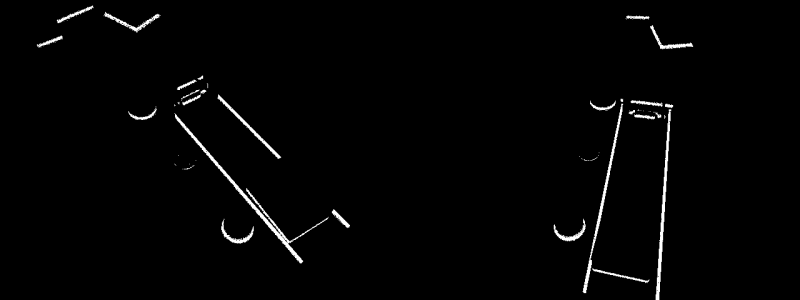

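View pics/wrist0.png

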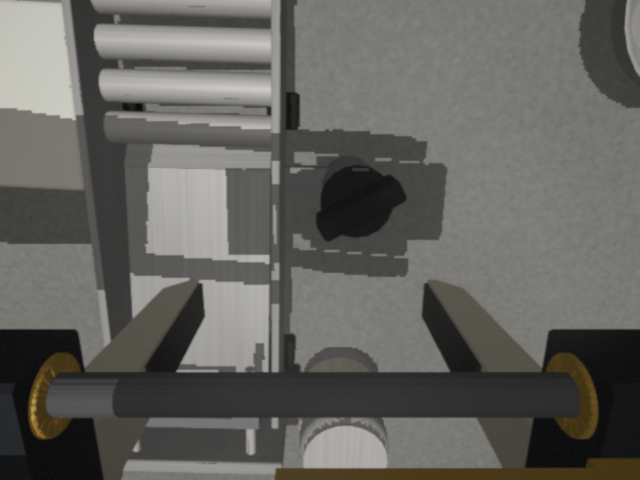

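```bash
cat > st.py <<'E'
from h import *
def deckfit(P,O,yaw,show=True):
    c,s=np.cos(yaw),np.sin(yaw); Q=P-np.r_[O,0]
    X=c*Q[...,0]+s*Q[...,1]; Y=-s*Q[...,0]+c*Q[...,1]; Z=P[...,2]
    return X,Y,Z
E
python3 - <<'E'
from st import *
yaws=[]
for n in ['scene','side']:
    p=np.load(n+'_rail.npy')
    # rough station frame yaw -4deg from knob
    yaw=np.radians(-4)
    for it in range(3):
        c,s=np.cos(yaw),np.sin(yaw); k=np.array([.6295,.0155]); O=k-np.array([c*.125+s*.03,s*.125-c*.03])
        X,Y,Z=deckfit(p,O,yaw)
        for sg in (1,-1):
            m=(abs(X-sg*.067)<.006)&(Y>-.22)&(Y<.29)&(Z>.079)&(Z<.0845)
            if m.sum()<30: continue
            f=np.polyfit(Y[m],X[m],1); f=np.polyfit(Y[m][abs(np.polyval(f,Y[m])-X[m])<.003],X[m][abs(np.polyval(f,Y[m])-X[m])<.003],1)
            print(n,it,sg,np.degrees(yaw),f,m.sum(),Y[m].min(),Y[m].max())
            if sg==1:d=f[0]
        yaw-=d
    print(n,'yaw',np.degrees(yaw),'O',O)
    K,_,_=T(n); P=cloud(np.load(n+'0.npy'),K,np.load(n+'0E.npy')); X,Y,Z=deckfit(P,O,yaw)
    for y0 in np.arange(-.24,.04,.015):
        m=(abs(X)<.03)&(abs(Y-y0)<.004)
        print(round(y0,3),m.sum(),np.percentile(Z[m],[5,50,95]).round(4) if m.sum() else '')
n='wrist';K,_,_=T(n); P=cloud(np.load(n+'0.npy'),K,np.load(n+'0E.npy')); X,Y,Z=deckfit(P,O,yaw)
for y0 in np.arange(-.13,.04,.015):
    m=(abs(X)<.03)&(abs(Y-y0)<.004)
    print(round(y0,3),m.sum(),np.percentile(Z[m],[5,50,95]).round(4) if m.sum() else '')
E
```

```text
scene 0 1 -4.0 [-0.03290028  0.06665097] 703 -0.17465460118865153 0.19590604717512639
scene 0 -1 -4.0 [-0.03114111 -0.06698667] 490 -0.17245006292422718 0.07742943729457542
scene 1 1 -2.114952983316575 [-0.00942373  0.06755568] 1358 -0.17280739888308608 0.2897029220885467
scene 1 -1 -2.114952983316575 [-0.00917959 -0.06608091] 721 -0.21990327864390133 0.2899923050755477
scene 2 1 -1.5750132566700412 [-7.80615118e-05  6.78347636e-02] 1365 -0.17224973052591525 0.2899341095039832
scene 2 -1 -1.5750132566700412 [ 8.98612482e-05 -6.57798416e-02] 722 -0.21808207676929717 0.28989734758918906
scene yaw -1.5705406615020898 O [0.5053718  0.04892438]
-0.24 13 [0.0739 0.0802 0.0882]
-0.225 0 
-0.21 127 [0.0581 0.0869 0.0945]
-0.195 160 [0.0547 0.0572 0.0982]
-0.18 120 [0.0527 0.0552 0.057 ]
-0.165 129 [0.0515 0.0538 0.056 ]
-0.15 143 [0.0499 0.0523 0.055 ]
-0.135 141 [0.0485 0.0506 0.0529]
-0.12 144 [0.047  0.0492 0.0514]
-0.105 135 [0.0452 0.0478 0.0497]
-0.09 157 [0.0439 0.0463 0.0488]
-0.075 197 [0.0424 0.0448 0.3456]
-0.06 230 [0.041  0.044  0.3459]
-0.045 258 [0.04   0.0429 0.3462]
-0.03 30
[... 1092 characters left out ...]
 0.0498]
-0.09 147 [0.0443 0.0464 0.0484]
-0.075 230 [0.0429 0.0455 0.3461]
-0.06 254 [0.0414 0.0441 0.3461]
-0.045 258 [0.0398 0.0429 0.3459]
-0.03 281 [0.0379 0.0414 0.346 ]
-0.015 762 [0.0361 0.3223 0.3453]
0.0 9 [0.0532 0.0551 0.0559]
0.015 196 [0.0569 0.0597 0.0618]
0.03 13 [0.0504 0.0543 0.0554]
-0.13 292 [0.0473 0.0485 0.0497]
-0.115 434 [0.0456 0.0468 0.0482]
-0.1 659 [0.0441 0.0454 0.0467]
-0.085 671 [0.0426 0.0439 0.0451]
-0.07 683 [0.0409 0.0423 0.0435]
-0.055 696 [0.0395 0.0408 0.0421]
-0.04 721 [0.0379 0.0393 0.0406]
-0.025 737 [0.0365 0.0377 0.039 ]
-0.01 785 [0.03   0.0325 0.0352]
0.005 733 [0.0488 0.0553 0.0581]
0.02 924 [0.0524 0.0562 0.0585]
0.035 930 [0.0478 0.055  0.058 ]
```

The deck slope is about -0.102, so the knob is near 0.44 and needs about 147° clockwise. The station yaw is about -1.6°. The knob axis is at about (0.6295, 0.0155), with its bar at about 28°.

send_rows(plan=[[[-1,0.05,0.03,0,0.12],[-1,0.1,0.05,0,0.24],[-1,0.15,0.077,0,0.36],[-1,0.15,0.077,0,0.48],[-1,0.15,0.077,0,0.6],[-1,0.15,0.077,0,0.72],[-1,0.15,0.077,0,0.84],[-1,0.15,0.077,0,0.95],[-1,0.15,0.077,0,1],[-1,0.15,0.077,0,1]]])

```text
t: 0.98
tool_pos: [0.6298, 0.0154, 0.2352]
orientation: [-0.809, -3.035, 0.0]
force: [0.4, -0.1, -0.2]
opening: 0.0931
gripper_force: 0.0
```

send_rows(plan=[[[-1,0,0,-0.02,0.12],[-1,0,0,-0.04,0.24],[-1,0,0,-0.06,0.36],[-1,0,0,-0.08,0.48],[-1,0,0,-0.1,0.6],[-1,0,0,-0.12,0.72],[-1,0,0,-0.14,0.84],[-1,0,0,-0.15,0.95],[-1,0,0,-0.15,0.97],[-1,0,0,-0.15,0.97],[-1,0,0,-0.15,0.97]]])

```text
t: 1.9
tool_pos: [0.63, 0.0154, 0.2058]
orientation: [-0.758, 3.049, -0.0]
force: [0.5, 0.0, 0.3]
opening: 0.0928
gripper_force: 0.0
```

Run:
```python
from h import *
s=telemetry.read_state(); print(s['tool_pos'],s['q'],s['force'],R.from_rotvec(s['orientation']).as_matrix()[:,1])
for n in ['wrist','side']:
    K,E,_=T(n); im,d=viewer.read_camera(n); cv2.imwrite(f'pics/{n}1.png',im)
    P=cloud(d,K,E); m=(d>0)&(im.max(2)<45)&(P[...,2]>.113)&(P[...,2]<.124)&(abs(P[...,0]-.63)<.04)&(abs(P[...,1]-.015)<.04)
    print(n,m.sum(),cv2.minAreaRect(P[m][:,:2].astype(np.float32)*1000) if m.sum()>5 else 0,P[m].mean(0))
```

```text
[0.63004631 0.01541309 0.20576349] [-5.68704396e-02  2.25707693e-01  1.43605675e+00 -3.64142586e-07
  1.47973787e+00 -2.11507242e+00] [0.54108777 0.02138966 0.31484581] [-4.68335256e-01  8.83550839e-01 -4.70898117e-05]
wrist 2510 ((628.533203125, 13.164579391479492), (58.76148223876953, 15.780741691589355), 28.306720733642578) [0.62772511 0.01289437 0.1172351 ]
side 362 ((628.5172119140625, 15.790061950683594), (59.572776794433594, 16.235910415649414), 27.660694122314453) [0.62887004 0.01715272 0.11824727]
```

send_rows(plan=[[[-1,-0.005,0,-0.12,0],[-1,-0.005,0,-0.24,0],[-1,-0.005,0,-0.34,0],[-1,-0.005,0,-0.41,0],[-1,-0.005,0,-0.45,0],[-1,-0.005,0,-0.47,0],[-1,-0.005,0,-0.485,0],[-1,-0.005,0,-0.485,0],[-1,-0.005,0,-0.485,0]]])

```text
t: 2.75
tool_pos: [0.6298, 0.0154, 0.1098]
orientation: [-0.765, 3.045, -0.001]
force: [-0.9, -0.3, -0.4]
opening: 0.093
gripper_force: 0.0
```

send_rows(plan=[[[0,0,0,0,0],[0.6,0,0,0,0],[0.65,0,0,0,0],[0.7,0,0,0,0],[0.8,0,0,0,0],[0.9,0,0,0,0],[1,0,0,0,0],[1,0,0,0,0],[1,0,0,0,0],[1,0,0,0,0]]], force=45)

```text
t: 3.58
tool_pos: [0.629, 0.0154, 0.1086]
orientation: [-0.765, 3.047, -0.0]
force: [0.2, 0.0, -0.1]
opening: 0.031
gripper_force: 0.0
```

Fingers still closing (31 mm).

send_rows(plan=[[[1,0,0,0,0],[1,0,0,0,0],[1,0,0,0,0],[1,0,0,0,0],[1,0,0,0,0],[1,0,0,0,0]]])

```text
t: 4.08
tool_pos: [0.6296, 0.0143, 0.1087]
orientation: [-0.764, 3.046, -0.003]
force: [3.0, -4.5, -1.8]
opening: 0.0158
gripper_force: 45.0
```

send_rows(plan=[[[1,0,0,0,-0.1],[1,0,0,0,-0.2],[1,0,0,0,-0.3],[1,0,0,0,-0.4],[1,0,0,0,-0.5],[1,0,0,0,-0.5]]])

```text
t: 4.58
tool_pos: [0.6295, 0.0145, 0.1087]
orientation: [0.058, 3.14, -0.002]
force: [3.0, -3.8, -2.8]
opening: 0.0156
gripper_force: 45.0
```

send_rows(plan=[[[1,0,0,0,-0.1],[1,0,0,0,-0.2],[1,0,0,0,-0.3],[1,0,0,0,-0.4],[1,0,0,0,-0.5],[1,0,0,0,-0.6],[1,0,0,0,-0.7],[1,0,0,0,-0.8],[1,0,0,0,-0.9],[1,0,0,0,-1],[1,0,0,0,-1]]])

```text
t: 5.5
tool_pos: [0.6298, 0.0149, 0.1087]
orientation: [1.618, 2.69, 0.0]
force: [5.5, -2.7, -3.0]
opening: 0.0156
gripper_force: 45.0
```

send_rows(plan=[[[1,0,0,0,-0.1],[1,0,0,0,-0.2],[1,0,0,0,-0.3],[1,0,0,0,-0.4],[1,0,0,0,-0.5],[1,0,0,0,-0.6],[1,0,0,0,-0.7],[1,0,0,0,-0.8],[1,0,0,0,-0.85],[1,0,0,0,-0.9],[1,0,0,0,-0.9],[1,0,0,0,-0.9]]])

```text
t: 6.5
tool_pos: [0.6302, 0.0148, 0.1087]
orientation: [2.658, 1.671, 0.003]
force: [7.6, -2.9, -5.2]
opening: 0.0154
gripper_force: 45.0
```

```bash
cat > dk.py <<'E'
from st import *
s=telemetry.read_state(); print(s['t'],s['tool_pos'],s['force'],s['opening'])
import sys
for n in sys.argv[1].split(','):
    K,E,_=T(n); Ps=[];ds=[]
    for i in range(3):
        im,d=viewer.read_camera(n); ds.append(d)
    cv2.imwrite(f'pics/{n}_{sys.argv[2]}.png',im)
    P=cloud(ds[0],K,E); X,Y,_=deckfit(P,np.array([.5055,.049]),np.radians(-1.63))
    Z=np.mean([cloud(d,K,E)[...,2] for d in ds],0)
    m=(abs(X)<.045)&(Y>-.16)&(Y<-.045)&(abs(Z-.055)<.02)
    for _ in range(3):
        f=np.polyfit(Y[m],Z[m],1); m&=abs(np.polyval(f,Y)-Z)<.004
    print(n,'slope',f[0].round(4),'z hinge',np.polyval(f,-.215).round(4),'z mouth',np.polyval(f,-.015).round(4),m.sum(), 'roller top', [np.percentile(Z[(abs(X)<.04)&(abs(Y-y)<.003)],60).round(4) for y in (.015,.045,.075)])
E
python3 dk.py scene,side,wrist a
```

```text
6.5 [0.63020485 0.01481556 0.10867824] [ 7.56100326 -2.91266248 -5.16884597] 0.015441964129047372
scene slope -0.0003 z hinge 0.059 z mouth 0.0589 682 roller top [np.float64(0.0602), np.float64(0.0601), np.float64(0.0603)]Traceback (most recent call last):
  File "dk.py", line 14, in <module>
    print(n,'slope',f[0].round(4),'z hinge',np.polyval(f,-.215).round(4),'z mouth',np.polyval(f,-.015).round(4),m.sum(), 'roller top', [np.percentile(Z[(abs(X)<.04)&(abs(Y-y)<.003)],60).round(4) for y in (.015,.045,.075)])
                                                                                                                                        ~~~~~~~~~~~~~^^^^^^^^^^^^^^^^^^^^^^^^^^^^^^^^^^^^
    return _quantile_unchecked(
        a, q, axis, out, overwrite_input, method, keepdims, weights)
    return _ureduce(a,
                    func=_quantile_ureduce_func,
    ...<5 lines>...
                    overwrite_input=overwrite_input,
                    method=method)
    r = func(a, **kwargs)
    result = _quantile(arr,
                       quantiles=q,
    ...<2 lines>...
                       out=out,
                       weights=wgt)
    slices_having_nans = np.isnan(arr[-1, ...])
                                  ~~~^^^^^^^^^
IndexError: index -1 is out of bounds for axis 0 with size 0
```

send_rows(plan=[[[0.3,0,0,0,0],[0,0,0,0,0],[0,0,0,0,0],[0,0,0,0.1,0],[0,0,0,0.25,0],[0,0,0,0.4,0],[0,0,0,0.55,0],[0,0,0,0.7,0],[0,0,0,0.75,0],[0,0,0,0.75,0],[0,0,0,0.75,0]]])

```text
t: 7.72
tool_pos: [0.6291, 0.0155, 0.2583]
orientation: [2.661, 1.67, 0.001]
force: [-0.6, 0.6, -0.7]
opening: 0.0465
gripper_force: 0.0
```

```bash
sed -i 's/, .roller top.*$/)/' dk.py; python3 dk.py scene,side,wrist b
```

```text
7.7167 [0.62905819 0.01552803 0.25828765] [-0.57330473  0.55811188 -0.74829353] 0.046531440184758986
scene slope -0.0001 z hinge 0.0589 z mouth 0.0589 2874
side slope -0.0002 z hinge 0.0591 z mouth 0.0591 2827
wrist slope -0.0001 z hinge 0.0568 z mouth 0.0568 5048
```

View pics/side_b.png

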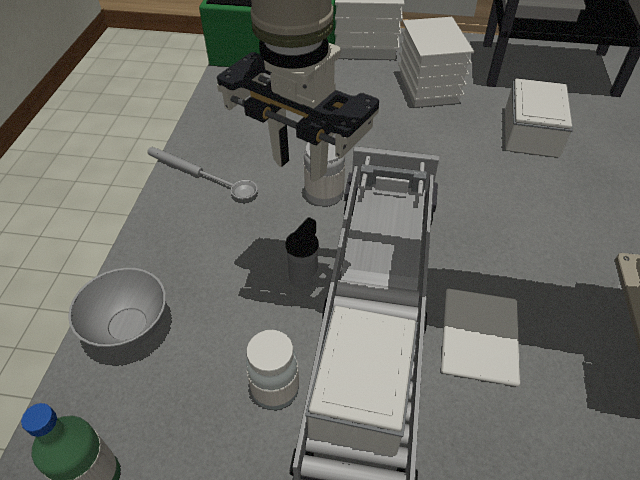

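The deck is level to within 0.1 mm at the mouth in all three views. In the side picture the knob (302,240) is free and the jar (270,365) and can (324,170) are unmoved. Next I refine the tub and stop positions.

```bash
cat > tub.py <<'E'
from st import *
import sys
s=telemetry.read_state(); M=R.from_rotvec(s['orientation']).as_matrix(); O=np.array([.5055,.049]);yw=np.radians(-1.63)
p=s['tool_pos']; X,Y,_=deckfit(p,O,yw)
print('t',s['t'],'tcp',p.round(4),'st',X.round(4),Y.round(4),'close line deg',np.degrees(np.arctan2(M[1,1],M[0,1])).round(2),'F',s['force'].round(1),s['opening'].round(3))
for n in ['scene','side']:
    K,E,_=T(n); im,d=viewer.read_camera(n); P=cloud(d,K,E); X,Y,Z=deckfit(P,O,yw)
    cv2.imwrite(f'pics/{n}_{sys.argv[1]}.png',im)
    m=((d>0)&(abs(X)<.075)&(Y>-.2)&(Y<.32)&(Z>.136)&(Z<.146)&(im.min(2)>150)).astype(np.uint8)
    nn,l,st,_=cv2.connectedComponentsWithStats(m); 
    if nn>1:
        m=l==1+st[1:,4].argmax(); r=cv2.minAreaRect(np.c_[X[m],Y[m]].astype(np.float32)*1000); print(n,'tub st mm',r,'Y range',np.percentile(Y[m],[1,99]).round(4),'z',Z[m].mean().round(4))
    m=(d>0)&(abs(X)<.05)&(Y<-.15)&(Y>-.24)&(Z>.097)&(Z<.105)&(im.min(2)<150); print('stop top Y',np.percentile(Y[m],[2,50,98]).round(4) if m.sum()>5 else 0)
    if nn>1:
        pass
    m=(d>0)&(abs(X)<.05)&(Y<-.15)&(Y>-.24)&(Z>.065)&(Z<.095); print('stop face Y',np.percentile(Y[m],[2,50,90,98]).round(4) if m.sum()>5 else 0)
E
python3 tub.py c
```

```text
Traceback (most recent call last):
  File "tub.py", line 5, in <module>
    print('t',s['t'],'tcp',p.round(4),'st',X.round(4),Y.round(4),'close line deg',np.degrees(np.arctan2(M[1,1],M[0,1])).round(2),'F',s['force'].round(1),s['opening'].round(3))
                                                                                                                                                         ^^^^^^^^^^^^^^^^^^
AttributeError: 'float' object has no attribute 'round'
```

```bash
sed -i "s/s\['opening'\].round(3)/s['opening']/" tub.py; python3 tub.py c
```

```text
t 8.1667 tcp [0.6288 0.0155 0.2579] st 0.1242 -0.03 close line deg -25.8 F [-0.2 -1.2 -0.4] 0.046611563651178065
scene tub st mm ((2.361175537109375, 182.583740234375), (146.43405151367188, 106.8978271484375), 87.32063293457031) Y range [0.1124 0.2545] z 0.1415
stop top Y [-0.2158 -0.2072 -0.1872]
stop face Y [-0.2085 -0.1912 -0.1868 -0.1674]
side tub st mm ((2.03924560546875, 182.92239379882812), (145.86105346679688, 104.41014862060547), 87.4505386352539) Y range [0.1131 0.2545] z 0.1413
stop top Y [-0.2165 -0.2073 -0.1874]
stop face Y [-0.2091 -0.1911 -0.1874 -0.1696]
```

send_rows(plan=[[[0,-0.1,0.15,0,0.1],[0,-0.2,0.3,0,0.2],[0,-0.3,0.45,0,0.3],[0,-0.4,0.6,0,0.4],[0,-0.5,0.75,0,0.403],[0,-0.569,0.9,0,0.403],[0,-0.569,1,0,0.403],[0,-0.569,1,0,0.403]]])

```text
t: 8.93
tool_pos: [0.5141, 0.2191, 0.259]
orientation: [-2.248, -2.194, -0.003]
force: [-0.3, 0.7, -0.8]
opening: 0.0462
gripper_force: 0.0
```

send_rows(plan=[[[0,0,0.15,0,0],[0,0,0.3,0,0],[0,0,0.45,0,0],[0,0,0.6,0,0],[0,0,0.667,0,0],[0,0,0.667,-0.15,0],[0,0,0.667,-0.3,0],[0,0,0.667,-0.45,0],[0,0,0.667,-0.6,0],[0,0,0.667,-0.7,0],[0,0,0.667,-0.73,0],[0,0,0.667,-0.73,0],[0,0,0.667,-0.73,0]]])

```text
t: 10.02
tool_pos: [0.516, 0.3485, 0.1137]
orientation: [2.253, 2.189, 0.001]
force: [0.0, -0.6, -0.2]
opening: 0.0469
gripper_force: 0.0
```

```bash
python3 tub.py d
```

```text
t 10.0167 tcp [0.516  0.3485 0.1137] st 0.0019 0.2997 close line deg -1.65 F [ 0.  -0.6 -0.2] 0.04693616023235988
scene tub st mm ((1.5652008056640625, 171.84176635742188), (125.40403747558594, 106.63194274902344), 87.75669860839844) Y range [0.1112 0.2248] z 0.1415
stop top Y [-0.2158 -0.2075 -0.1878]
stop face Y [-0.2262 -0.1972 -0.1874 -0.1687]
stop top Y 0
stop face Y 0
```

View pics/scene_d.png

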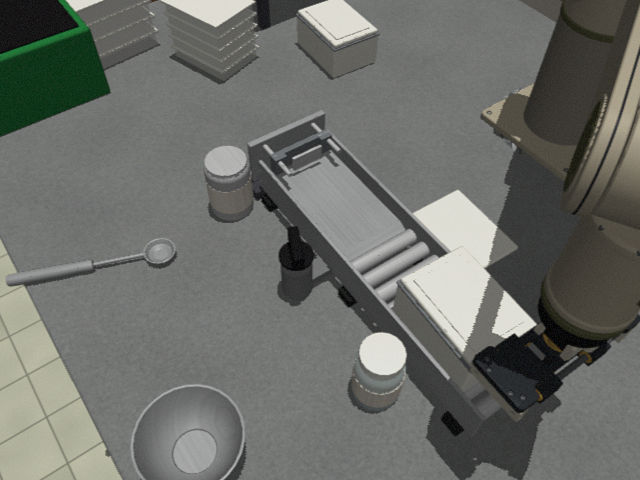

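The gripper is behind the tub's rear face (500,400), the track ahead is clear, and the stop is at (300,150). I start the slow push.

send_rows(plan=[[[0,-0.001,-0.04,0,0],[0,-0.002,-0.08,0,0],[0,-0.003,-0.11,0,0],[0,-0.004,-0.13,0,0],[0,-0.004,-0.15,0,0],[0,-0.005,-0.17,0,0],[0,-0.005,-0.19,0,0],[0,-0.006,-0.21,0,0],[0,-0.007,-0.23,0,0],[0,-0.007,-0.25,0,0],[0,-0.008,-0.275,0,0],[0,-0.009,-0.3,0,0],[0,-0.009,-0.325,0,0],[0,-0.01,-0.35,0,0],[0,-0.011,-0.375,0,0],[0,-0.011,-0.4,0,0],[0,-0.012,-0.425,0,0],[0,-0.013,-0.45,0,0]]])

```text
t: 11.62
tool_pos: [0.5126, 0.2583, 0.1126]
orientation: [-2.253, -2.19, 0.0]
force: [0.9, 0.3, -0.2]
opening: 0.0464
gripper_force: 0.3
```

send_rows(plan=[[[0,-0.001,-0.025,0,0],[0,-0.001,-0.05,0,0],[0,-0.002,-0.075,0,0],[0,-0.003,-0.1,0,0],[0,-0.004,-0.125,0,0],[0,-0.004,-0.15,0,0],[0,-0.005,-0.175,0,0],[0,-0.006,-0.2,0,0],[0,-0.006,-0.225,0,0],[0,-0.007,-0.25,0,0],[0,-0.008,-0.275,0,0],[0,-0.009,-0.3,0,0],[0,-0.009,-0.325,0,0],[0,-0.01,-0.345,0,0],[0,-0.01,-0.365,0,0],[0,-0.011,-0.38,0,0],[0,-0.011,-0.39,0,0]]])

```text
t: 13.03
tool_pos: [0.5104, 0.1804, 0.1126]
orientation: [-2.253, -2.19, 0.0]
force: [-0.4, 0.1, 0.1]
opening: 0.047
gripper_force: 0.1
```

```bash
python3 tub.py e
```

```text
t 13.0333 tcp [0.5104 0.1804 0.1126] st 0.0011 0.1315 close line deg -1.63 F [-0.4  0.1  0.1] 0.046955921033079225
scene tub st mm ((1.2577781677246094, 14.963462829589844), (85.54747772216797, 106.06607055664062), 87.47693634033203) Y range [-0.0266  0.0525] z 0.1415
stop top Y [-0.2159 -0.2075 -0.1884]
stop face Y [-0.2283 -0.1968 -0.1871 -0.1686]
side tub st mm ((52.64756774902344, 33.42265701293945), (6.7626872062683105, 20.74334716796875), 12.86770248413086) Y range [0.024  0.0429] z 0.1402
stop top Y 0
stop face Y 0
```

send_rows(plan=[[[0,-0.001,-0.02,0,0],[0,-0.001,-0.04,0,0],[0,-0.002,-0.06,0,0],[0,-0.002,-0.08,0,0],[0,-0.003,-0.1,0,0],[0,-0.003,-0.12,0,0],[0,-0.004,-0.14,0,0],[0,-0.005,-0.16,0,0],[0,-0.005,-0.18,0,0],[0,-0.006,-0.2,0,0],[0,-0.006,-0.22,0,0],[0,-0.007,-0.24,0,0],[0,-0.007,-0.26,0,0],[0,-0.008,-0.28,0,0],[0,-0.009,-0.3,0,0],[0,-0.009,-0.32,0,0],[0,-0.01,-0.34,0,0],[0,-0.01,-0.36,0,0],[0,-0.011,-0.38,0,0],[0,-0.011,-0.4,0,0]]])

```text
t: 14.8
tool_pos: [0.5081, 0.1005, 0.1126]
orientation: [-2.252, -2.19, 0.0]
force: [-0.2, 3.4, -1.0]
opening: 0.0464
gripper_force: 1.3
```

send_rows(plan=[[[0,-0.001,-0.02,0,0],[0,-0.001,-0.04,0,0],[0,-0.002,-0.06,0,0],[0,-0.002,-0.08,0,0],[0,-0.003,-0.1,0,0],[0,-0.003,-0.115,0,0],[0,-0.004,-0.13,0,0],[0,-0.004,-0.14,0,0],[0,-0.004,-0.15,0,0]]])

```text
t: 15.55
tool_pos: [0.5074, 0.0706, 0.1127]
orientation: [-2.253, -2.19, -0.0]
force: [0.5, 3.4, -2.6]
opening: 0.0466
gripper_force: 1.5
```

```bash
python3 tub.py f
```

```text
t 15.55 tcp [0.5074 0.0706 0.1127] st 0.0013 0.0217 close line deg -1.62 F [ 0.5  3.4 -2.6] 0.046580535242585076
scene tub st mm ((5.048561096191406, -97.8404541015625), (105.74494171142578, 77.47872924804688), 0.04192909598350525) Y range [-0.1338 -0.0609] z 0.1402
stop top Y [-0.216  -0.2079 -0.1887]
stop face Y [-0.2295 -0.1977 -0.1876 -0.1775]
side tub st mm ((53.867698669433594, -107.51151275634766), (14.9204683303833, 50.41519546508789), 16.760948181152344) Y range [-0.1296 -0.0853] z 0.1393
stop top Y 0
stop face Y 0
```

View pics/scene_f.png

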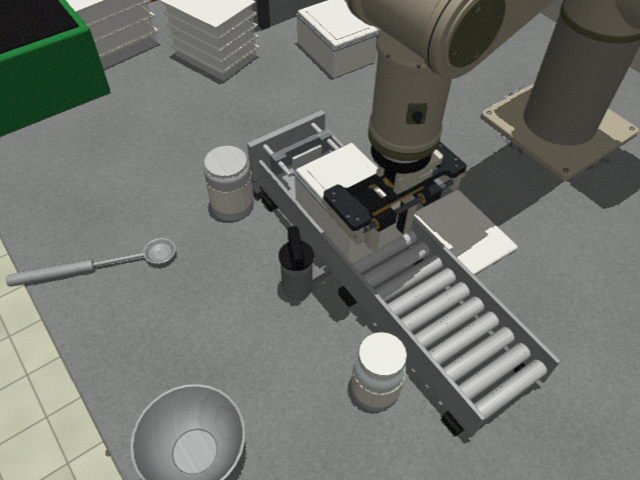

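The tub (340,185) is on the deck, square, with its front at about Y=-0.137, and the knob and bystanders are untouched. I continue slowly, feeling for the stop.

send_rows(plan=[[[0,0,-0.01,0,0],[0,-0.001,-0.02,0,0],[0,-0.001,-0.03,0,0],[0,-0.001,-0.04,0,0],[0,-0.001,-0.05,0,0],[0,-0.002,-0.06,0,0],[0,-0.002,-0.07,0,0],[0,-0.002,-0.08,0,0],[0,-0.003,-0.09,0,0],[0,-0.003,-0.1,0,0],[0,-0.003,-0.11,0,0],[0,-0.003,-0.12,0,0]]])

```text
t: 16.65
tool_pos: [0.5068, 0.0466, 0.1126]
orientation: [-2.253, -2.19, 0.0]
force: [0.4, 4.0, -1.2]
opening: 0.0468
gripper_force: 1.9
```

send_rows(plan=[[[0,0,-0.006,0,0],[0,0,-0.012,0,0],[0,-0.001,-0.018,0,0],[0,-0.001,-0.024,0,0],[0,-0.001,-0.03,0,0],[0,-0.001,-0.036,0,0],[0,-0.001,-0.042,0,0],[0,-0.001,-0.048,0,0]]])

```text
t: 17.32
tool_pos: [0.5066, 0.0371, 0.1126]
orientation: [-2.253, -2.19, 0.0]
force: [-0.3, 3.1, -2.4]
opening: 0.0463
gripper_force: 1.8
```

```bash
python3 tub.py g
```

```text
t 17.3167 tcp [0.5066 0.0371 0.1126] st 0.0014 -0.0119 close line deg -1.62 F [-0.3  3.1 -2.4] 0.04626481925066708
scene tub st mm ((5.486957550048828, -133.18675231933594), (72.02558898925781, 104.84334564208984), 89.67835998535156) Y range [-0.1673 -0.0999] z 0.1398
stop top Y [-0.216  -0.2088 -0.1988]
stop face Y [-0.2367 -0.2076 -0.1979 -0.1923]
side tub st mm ((52.731651306152344, -142.58448791503906), (18.592594146728516, 48.96788787841797), 20.761266708374023) Y range [-0.1662 -0.123 ] z 0.1393
stop top Y 0
stop face Y 0
```

send_rows(plan=[[[0,0,-0.005,0,0],[0,0,-0.01,0,0],[0,0,-0.015,0,0],[0,-0.001,-0.02,0,0],[0,-0.001,-0.025,0,0],[0,-0.001,-0.03,0,0],[0,-0.001,-0.035,0,0],[0,-0.001,-0.04,0,0]]])

```text
t: 18.08
tool_pos: [0.5064, 0.0291, 0.1126]
orientation: [-2.253, -2.19, -0.0]
force: [0.4, 4.5, -2.5]
opening: 0.0462
gripper_force: 1.9
```

send_rows(plan=[[[0,0,-0.005,0,0],[0,0,-0.01,0,0],[0,0,-0.015,0,0],[0,-0.001,-0.02,0,0],[0,-0.001,-0.025,0,0],[0,-0.001,-0.03,0,0]]])

```text
t: 18.58
tool_pos: [0.5062, 0.0232, 0.1126]
orientation: [-2.253, -2.19, -0.0]
force: [-0.0, 3.5, -2.5]
opening: 0.0464
gripper_force: 1.9
```

send_rows(plan=[[[0,0,-0.005,0,0],[0,0,-0.01,0,0],[0,0,-0.015,0,0],[0,-0.001,-0.02,0,0]]])

```text
t: 18.92
tool_pos: [0.506, 0.0192, 0.1127]
orientation: [2.253, 2.19, 0.0]
force: [0.8, 4.1, -1.9]
opening: 0.0465
gripper_force: 2.0
```

send_rows(plan=[[[0,0,-0.005,0,0],[0,0,-0.01,0,0],[0,0,-0.015,0,0]]])

```text
t: 19.17
tool_pos: [0.506, 0.0162, 0.1126]
orientation: [-2.253, -2.19, -0.0]
force: [-1.1, 4.6, -1.8]
opening: 0.0463
gripper_force: 2.2
```

send_rows(plan=[[[0,0,-0.005,0,0],[0,0,-0.01,0,0]]])

```text
t: 19.33
tool_pos: [0.506, 0.0142, 0.1126]
orientation: [-2.253, -2.19, -0.0]
force: [-0.1, 5.0, -0.6]
opening: 0.0466
gripper_force: 2.4
```

send_rows(plan=[[[0,0,-0.005,0,0],[0,0,-0.01,0,0]]])

```text
t: 19.5
tool_pos: [0.5059, 0.0122, 0.1126]
orientation: [-2.253, -2.19, 0.0]
force: [-0.2, 4.0, -1.1]
opening: 0.0466
gripper_force: 2.4
```

send_rows(plan=[[[0,0,-0.005,0,0],[0,0,-0.01,0,0]]])

```text
t: 19.67
tool_pos: [0.506, 0.0102, 0.1127]
orientation: [-2.252, -2.19, -0.0]
force: [-1.7, 10.2, 1.0]
opening: 0.0464
gripper_force: 5.6
```

send_rows(plan=[[[0,0,-0.005,0,0],[0,0,-0.01,0,0]]])

```text
t: 19.83
tool_pos: [0.5059, 0.0101, 0.1127]
orientation: [-2.25, -2.188, -0.004]
force: [-3.7, 19.5, 1.8]
opening: 0.0464
gripper_force: 9.5
```

```bash
python3 tub.py h
```

```text
t 19.8333 tcp [0.5059 0.0101 0.1127] st 0.0015 -0.0388 close line deg -1.6 F [-3.7 19.5  1.8] 0.046436420848053876
scene tub st mm ((5.644771575927734, -162.32040405273438), (106.05976104736328, 66.72232818603516), 1.1687045097351074) Y range [-0.1941 -0.1308] z 0.1398
stop top Y 0
stop face Y [-0.2397 -0.2356 -0.2289 -0.2263]
side tub st mm ((49.90678405761719, -169.4991455078125), (19.421497344970703, 42.6440315246582), 29.136829376220703) Y range [-0.1914 -0.1543] z 0.1395
stop top Y 0
stop face Y 0
```

Hard contact at about Y=-0.197. I back off, close the fingers, and seat the tub with a light central push.

send_rows(plan=[[[0,0,0.02,0,0],[0,0.005,0.05,0,0],[0.5,0.01,0.05,0,0],[0.8,0.01,0.05,0,0],[0.95,0.01,0.05,0,0],[0.95,0.01,0.05,0,0],[0.95,0.01,0.05,0,0],[0.95,0.01,0.05,0,0],[0.95,0.01,0.05,0,0],[0.95,0.01,0.05,0,0]]], force=5)

```text
t: 20.77
tool_pos: [0.508, 0.0181, 0.1126]
orientation: [2.253, 2.19, -0.0]
force: [-0.3, -0.1, 0.1]
opening: 0.0031
gripper_force: 0.0
```

```bash
python3 tub.py i
```

```text
t 20.7667 tcp [0.508  0.0181 0.1126] st 0.0034 -0.0308 close line deg -1.63 F [-0.3 -0.1  0.1] 0.0031194989563118575
scene tub st mm ((5.427757263183594, -157.2713623046875), (77.56961059570312, 106.22698211669922), 89.63211059570312) Y range [-0.1937 -0.1213] z 0.1399
stop top Y 0
stop face Y [-0.2387 -0.2342 -0.2251 -0.2238]
side tub st mm ((52.90156936645508, -165.43695068359375), (17.470449447631836, 49.476234436035156), 24.047739028930664) Y range [-0.1885 -0.1456] z 0.1392
stop top Y 0
stop face Y 0
```

send_rows(plan=[[[0.95,0,-0.015,0,0],[0.95,0,-0.025,0,0],[0.95,0,-0.035,0,0],[0.95,0,-0.04,0,0],[0.95,0,-0.045,0,0],[0.95,0,-0.05,0,0]]])

```text
t: 21.37
tool_pos: [0.508, 0.0101, 0.1127]
orientation: [-2.251, -2.188, -0.004]
force: [-0.1, 14.6, 2.1]
opening: 0.0026
gripper_force: 7.5
```

send_rows(plan=[[[0.95,0,0.01,0,0],[0.95,0,0.03,0,0],[0.95,0,0.06,0,0],[0.95,0,0.15,0,0],[0.95,0,0.3,0.05,0],[0.95,0,0.45,0.2,0],[0.95,0,0.65,0.35,0],[0.95,0,0.8,0.5,0],[0.95,0,0.9,0.6,0],[0.95,0,0.9,0.6,0],[0.95,0,0.9,0.6,0]]])

```text
t: 22.28
tool_pos: [0.5089, 0.1901, 0.2348]
orientation: [2.248, 2.191, 0.005]
force: [-0.0, -0.7, -0.3]
opening: 0.0024
gripper_force: 0.0
```

```bash
python3 tub.py j
python3 - <<'E'
import cv2
a=cv2.imread('pics/scene_j.png')[90:300,190:450]; cv2.imwrite('pics/crop_j.png',cv2.resize(a,(743,600),interpolation=cv2.INTER_CUBIC))
E
```

```text
t 22.2833 tcp [0.5089 0.1901 0.2348] st -0.0006 0.1411 close line deg -1.46 F [-0.  -0.7 -0.3] 0.002406668822469694
scene tub st mm ((5.125160217285156, -122.32987213134766), (106.16178131103516, 145.76231384277344), 0.08685541898012161) Y range [-0.1925 -0.0511] z 0.1398
stop top Y 0
stop face Y [-0.239  -0.2374 -0.2312 -0.2248]
side tub st mm ((53.77205276489258, -93.90399169921875), (5.893301486968994, 12.985711097717285), 38.230979919433594) Y range [-0.1005 -0.0894] z 0.1387
stop top Y 0
stop face Y 0
```

View pics/crop_j.png

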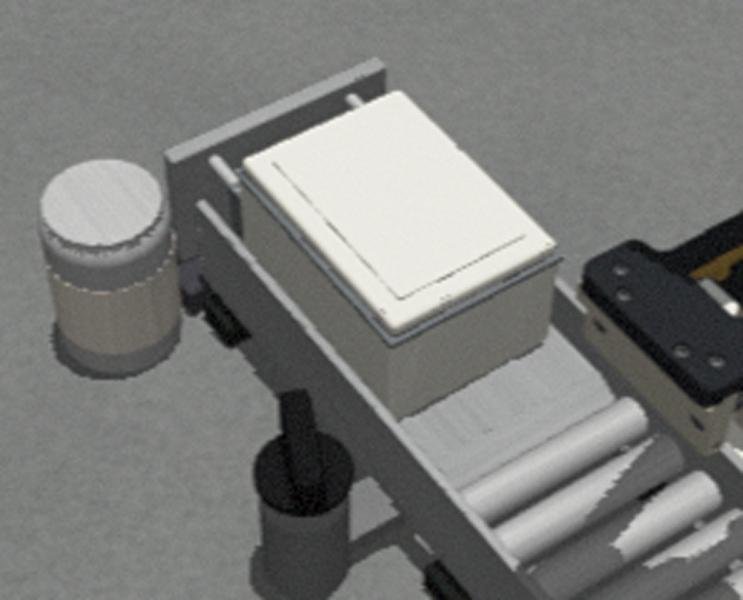

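The crop shows the tub square (0.09°) against the stop, which is hidden under the tub's lid at (240,180), with the front at about Y=-0.197. The knob and can are untouched. One last check of lid tilt and bystander positions, then I hand in.

Run:
```python
from st import *
for n,pts in (('scene',{'jar':(381,356),'can':(227,161)}),('side',{'jar':(270,352),'can':(324,152)})):
    K,E,_=T(n); im,d=viewer.read_camera(n); P=cloud(d,K,E); X,Y,Z=deckfit(P,np.array([.5055,.049]),np.radians(-1.63))
    m=(abs(X-.005)<.045)&(Y>-.185)&(Y<-.06)&(abs(Z-.14)<.004)
    if m.sum()>500: print(n,'lid slope',np.polyfit(Y[m],Z[m],1)[0],m.sum())
    for k,(u,v) in pts.items(): print(k,np.median(P[v-8:v+9,u-8:u+9].reshape(-1,3),0).round(4))
s=telemetry.read_state(); print(s['t'],s['force'])
```

```text
scene lid slope -0.0018121493922869495 3433
jar [0.6393 0.2175 0.1104]
can [ 0.6225 -0.1866  0.1103]
jar [0.6333 0.2188 0.1102]
can [ 0.6215 -0.1786  0.1107]
22.4833 [-1.45363233  0.04757594  0.44171862]
```

```bash
python3 -c "
from plant import order
print(order.close_job())"
```

```text
the job is handed in; nothing more can be done
None
```

The job is handed in at about 22.5 s: the deck is level (slope within 0.0002 rad before the push). The tub stands square against the end stop with its front at about station y = -197 mm. The feeler plate was hidden from the cameras, so that it is pushed in is inferred from the firm stop felt at about 10–20 N. The jar and can are where they were.

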